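# Pop a pipe coupling out of the bench ejector and trap it on the chute

### The arm

A 6-joint arm with a two-finger parallel gripper is mounted at the origin on the work surface. World frame = base frame: x ahead of the robot, y to its left, z up, the work surface at z = 0. Lengths are in mm, angles in degrees, forces in N, time in s.
With the tool pointing down it reaches from about 300 to 850 mm from the base axis. Payload 4.2 kg.
Tool frame: the origin (TCP) lies at the very end of the fingers, on their centre line; the grasp point (between the pads) lies 19 mm behind it; z points along the fingers, y is the direction in which the jaws open and shut (so a half turn about z gives the same grasp; the last joint's range is limited). The gripper opens to 91 mm and grips with 3 to 60 N. Pads are 32 mm wide; open, the fingers measure 118 mm over their backs; the gripper's body (76 mm by 178 mm) begins 60 mm behind the grasp point.
Start: joints at [-77.349, 18.312, 89.639, -0, 72.044, -1.146], TCP at [137.128, -558.426, 213.976] pointing down, gripper open.
Joint ranges: [-177.97, 177.97], [-48.28, 115.42], [12.27, 149.76], [-77.06, 257.06], [2.81, 150.46], [-146.56, 146.56]. Speed limits (degrees/s): [147.25, 147.25, 180, 180, 180, 180].

### API

Orientations are given as [roll, pitch, yaw] about the fixed x, y, z axes, in that order (R = Rz(yaw) Ry(pitch) Rx(roll)).
In Python, from workcell import * gives the robot as it stands. The module is installed in compiled form; this text tells all that it offers.
- The arm moves only by the tool servo_tool, never from a script. Its argument "plan" is a list that holds one entry, the list of rows, each a list of 7 numbers: the shift along the tool's x, y, z in mm, then the turn, a rotation vector about the tool's x, y, z in rad, then the opening, from 0 (shut) to 1 (fully open). A call has 1 to 20 rows; each row is the pose to reach, as a shift and turn from the pose commanded when the call began, along the tool's axes at that moment; what a row does not reach only later rows make up. A row lasts 1/10 s, in which the tool goes at most 50 mm and 8.59 degrees, less where a joint would pass 70% of its speed; a pose out of reach is approached as far as the arm can. A call with a gripper value outside its range is refused whole. The fingers move at their own pace and stop on an object; "squeeze" is the grip in N (left out, the last holds). Time passes only in rows, so rows that repeat a pose let the fingers close. It gives the time, the measured TCP pose, the force and the opening at its end, in the units of the state.
- state(): the state, without advancing time (a new reading comes with each control period).
- grab_frame(name): name is "side" or "top"; returns a dict with "color" (384x512x3 uint8, red, green, blue), "range_z" (384x512 float32, mm along the optical axis (not along the pixel's ray), 0 where there is no reading), "fx", "fy", "cx", "cy" (pixels), "rvec" (rotation vector, rad) and "tvec" (3), from world to camera coordinates, as OpenCV has them. Camera axes: x right, y down, z forward; pixel columns grow to the right and rows downward; lengths in mm; the calibration is good to about 2 mm. A picture is of the moment at which its call begins.
- job_done(): hands the job in, once; it reports no verdict.
The state is a dict: "time_s": time; "qpos": joint angles; "qvel": joint speeds; "effort": joint torques, N m; "ee_pos": TCP position; "ee_rot": TCP orientation; "force": force on the tool from outside, world axes, zero at the start; "torque": the same for the moment, N m; "gripper_width": finger opening in mm.
Only numpy, scipy, OpenCV 4.12 (cv2) and the standard library are available. Lean on these libraries where they do the work, as an engineer would, in place of code of your own. Each camera call takes 0.05 s, during which the arm holds its last target.

### The job

Press the yellow key of the bench ejector fully down with one fingertip, so that the copper coupling pops up over its sill, and stop it on the sloping chute with the other finger before it rolls off the open end. Do not pinch, squeeze or lift the coupling, and leave the valve, the elbow and the tin where they stand. Finish while holding: one finger still keeping the key down and the coupling at rest on the chute, leaning against the other finger.

Things in the scene. Friction and masses are not known exactly. Their poses are not given: they have to be found in the camera images.
- ejector: Blue steel bench ejector fixed to the work surface, base plate 160 x 84 mm. Origin on the work surface under the cradle; +x points level down the chute, z up, y across. Along x in mm: base plate -68 to 92, key centre -34, cradle back wall -16, coupling 1, sill 11, open end of chute 82. Housing and cradle back are at most 33 mm high.
- sill (a point): Middle of the sill edge, 33 mm above the work surface, where the aluminium chute begins. The chute falls 10 degrees towards the ejector's +x: floor 28.8 mm above the work surface at x = 35 mm, 26.2 at 50, 20.5 at the end. It is 46 mm wide inside; side walls 3 mm thick, from x = -16 mm to the end, rise 8 mm above its floor line.
- chute_end (a point): Middle of the floor edge at the chute's open end, 82 mm along the ejector's x, 20.5 mm above the work surface.
- key_top (a point): Centre of the top of the yellow key, a flat pad 26 mm along the ejector's x and 38 mm across, 44 mm above the work surface at rest, 35 mm when fully down. With the key fully down, a second fingertip at the same height as the one on the key is 6 mm above the chute floor at x = 35 mm and 9 mm at x = 50 mm, low enough to stop the coupling.
- key (a joint): How far the key is pressed, in m: 0 at rest, 0.009 at its stop; springs back when let go. 1.5 N starts it, about 5 N holds it fully down. A steel lifter under the coupling (x = -13 to 10 mm) rises as much as the key sinks, up to 40 mm high. After about 6.5 mm the coupling clears the sill and rolls down the chute, off the open end in about half a second unless stopped.
- coupling_center (a point): Centre of the copper coupling, a plain sleeve 25 mm in diameter and 40 mm long, about 0.09 kg, lying across the chute (length along the ejector's y). It starts in the cradle behind the sill, centre 41 mm above the work surface.
- valve: Loose brass ball valve with a red flat lever, about 80 x 32 mm, 47 mm high; origin under its body. To be left alone.
- elbow: Loose white plastic pipe elbow standing on one end, 44 mm wide, reaching 40 mm along its x, 60 mm high; origin under its upright leg. To be left alone.
- tin: Loose closed tin, 56 mm in diameter, 70 mm high; origin under its centre. To be left alone.
There are look-alikes about, which are no part of the job. There is more than one size of the ejector; the one meant has the size given above.

How it is judged (in metres and radians):
On the way, in this order (a step that is already met when the one before it is completed fails the run):
1. the key is being pressed while the coupling is still in its cradle (value of joint key above 0.002 m and x of coupling_center in the frame of ejector below 0.008 m).
2. with the key down, the coupling has popped over the sill onto the chute (value of joint key above 0.006 m and x of coupling_center in the frame of ejector above 0.013 m), for 0.1 s.
At the end, for the whole second after the job is handed in: The key is held at least 7 mm down (of 9), and the coupling rests on the chute between the sill and the open end (its centre 13 to 78 mm along the ejector's x), slower than 20 mm/s, leaning lightly (0.02 to 5 N) on a finger (value of joint key above 0.007 m and x of coupling_center in the frame of ejector between 0.013 and 0.078 m and z of coupling_center in the frame of ejector between 0.028 and 0.056 m and linear speed of coupling below 0.02 m/s and contact force between the fingers and coupling between 0.02 and 5 N); the arm keeps its last pose, push and grip.
It fails at once if the coupling is lifted clear of the ejector (z of coupling_center in the frame of ejector above 0.065 m).
It fails at once if the coupling has rolled off the open end or out of the chute (x of coupling_center in the frame of ejector above 0.088 m or z of coupling_center in the frame of ejector below 0.025 m).
It fails at once if the coupling is squeezed by more than 15 N (contact force between the fingers and coupling above 15 N).
It fails at once if the valve, elbow or tin is moved by more than 15 mm (distance of any of valve, elbow, tin from where it was at the start of the episode above 0.015 m).
It also fails if it takes over 38 s, if anything falls off the work surface, if the arm or the gripper's body presses on something with over 40 N, if the wrist force passes 120 N, or if a joint passes its speed limit or range.

## Working session

There is one attempt and no reset: what is moved stays moved. The work goes in short steps, Python scripts to look and compute and a tool call to move; the robot and the scene stay as the last step left them, time stands still between calls to the robot, and variables do not carry over. Pictures are saved under pics/ and viewed, and the job is handed in when it is done.

Besides the shell and the picture viewer there is one more tool, called after "Emit:" in YAML: its name, and indented under it one key for each argument. servo_tool: Moves the arm, as the interface text tells. Its arguments: {"type":"object","properties":{"plan":{"type":"array"},"squeeze":{"type":"number"}},"required":["plan"]}

```bash
mkdir -p pics
cat > h.py <<'E'
from workcell import *
import numpy as np, cv2
def save(n,name):
    f=grab_frame(n); cv2.imwrite(f'pics/{name}.png',f['color'][:,:,::-1]); np.savez(f'{name}.npz',**f); return f
def world(f,u,v):
    R=cv2.Rodrigues(np.array(f['rvec'],float))[0]; z=f['range_z'][v,u].astype(float)
    p=np.stack([(u-f['cx'])/f['fx']*z,(v-f['cy'])/f['fy']*z,z],-1)
    return (p-np.array(f['tvec']).ravel())@R
def cloud(f):
    v,u=np.mgrid[0:384,0:512]; return world(f,u,v)
E
python3 -c "
from h import *
save('top','top1');save('side','side1');print(state())"
```

```text
{'time_s': 0.1, 'qpos': array([-7.73477939e+01,  1.83487025e+01,  8.96971734e+01,  8.84391257e-04,
        7.20418746e+01, -1.14673370e+00]), 'qvel': array([-0.00876813, -0.07611704, -0.09882608, -0.01705194, -0.03579553,
       -0.05012983]), 'effort': array([ 2.25592935e-04, -4.13333237e+01, -2.32509899e+01,  7.27583771e-02,
        4.21717193e-02, -6.72229044e-05]), 'ee_pos': array([ 137.05200282, -557.99569217,  213.21226557]), 'ee_rot': array([-1.79912284e+02, -2.59686488e-03,  1.37986644e+01]), 'force': array([0.55950426, 0.17039235, 0.14246142]), 'torque': array([-0.00075115, -0.00876131,  0.04741612]), 'gripper_width': 91.52671721254258}
```

View pics/top1.png

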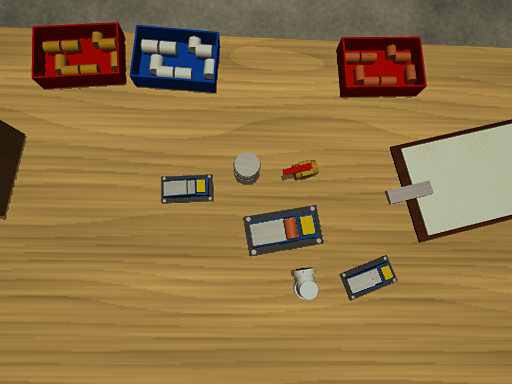

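View pics/side1.png

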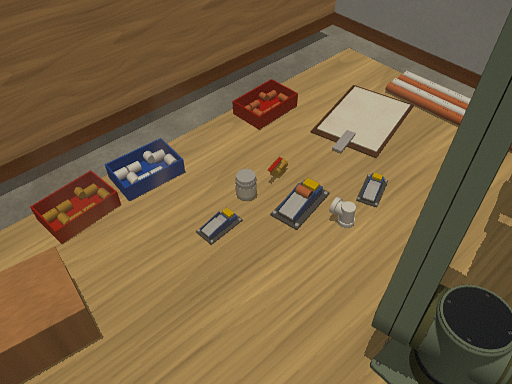

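Top picture: three ejectors, at (187,188) small and empty, (283,230) large with the copper coupling at (292,228), and (368,278) small and empty. I take the large one. The tin is at (247,168), the valve at (300,170) and the elbow at (305,285). The side view agrees. Next I check a crop and measure.

```bash
cat > m.py <<'E'
from h import *
f=dict(np.load('top1.npz')); P=cloud(f); c=f['color'].astype(int)
hsv=cv2.cvtColor(f['color'],cv2.COLOR_RGB2HSV)
print(f['fx'],-cv2.Rodrigues(f['rvec'])[0].T@f['tvec'].ravel())
def W(u,v): return np.round(P[v,u],1)
for n,(u,v) in dict(ej=(283,230),key=(307,226),coup=(292,228),chute=(268,233),tin=(247,160),valve=(305,169),elbow=(307,290),e2=(187,188),e3=(368,278)).items(): print(n,W(u,v))
roi=np.zeros((384,512),bool); roi[200:260,238:330]=1
Y=roi&(hsv[...,0]>22)&(hsv[...,0]<32)&(hsv[...,1]>180)&(hsv[...,2]>150)&(P[...,2]>38)
print('key',Y.sum(),P[Y].mean(0),np.median(P[Y],0))
# base outline: plate pixels = nonwood
notwood=roi&((c[...,2]>c[...,0]-10)|Y|((hsv[...,0]<14)&(hsv[...,1]>150)))
n,l,s,ce=cv2.connectedComponentsWithStats(notwood.astype(np.uint8)); k=1+s[1:,4].argmax()
B=l==k; print(s[k])
# project every outline pixel at plate height ~ use depth
pts=P[B]; r=cv2.minAreaRect(pts[:,:2].astype(np.float32)); print('rect',r)
K=cv2.minAreaRect(P[Y][:,:2].astype(np.float32)); print('keyrect',K)
C=roi&(hsv[...,0]<14)&(hsv[...,1]>150)&(P[...,2]>35); print('coup',C.sum(),P[C].mean(0),P[C].max(0),cv2.minAreaRect(P[C][:,:2].astype(np.float32)))
cv2.imwrite('pics/crop1.png',cv2.resize(f['color'][140:310,220:410,::-1],None,fx=4,fy=3.5,interpolation=2))
E
python3 m.py
```

```text
375.4934141236007 [439.27248132 -13.94045449 804.27139021]
ej [ 493.8 -106.9   32.9]
key [ 501.8 -154.6   44.6]
coup [ 496.6 -122.5   54. ]
chute [487.7 -76.7  24.2]
tin [630.9 -29.7  68.9]
valve [ 620.2 -151.3   47.3]
elbow [ 376.5 -150.9   56.6]
e2 [582.6  96.9   3.5]
e3 [ 398.5 -285.2   19.7]
key 214 [ 504.6128528  -155.38544334   43.79125276] [ 504.16470209 -155.10649405   43.78057899]
[ 244  205   79   51 1883]
rect ((494.1660461425781, -97.11640167236328), (82.14253997802734, 183.58155822753906), 10.505995750427246)
keyrect ((504.689208984375, -155.48809814453125), (36.411582946777344, 24.38350486755371), 9.914466857910156)
coup 232 [ 496.65896607 -119.57106211   50.42265734] [ 517.26488635 -105.96060772   56.02243903] ((496.8769226074219, -120.52377319335938), (39.11244201660156, 23.374351501464844), 9.632560729980469)
```

View pics/crop1.png

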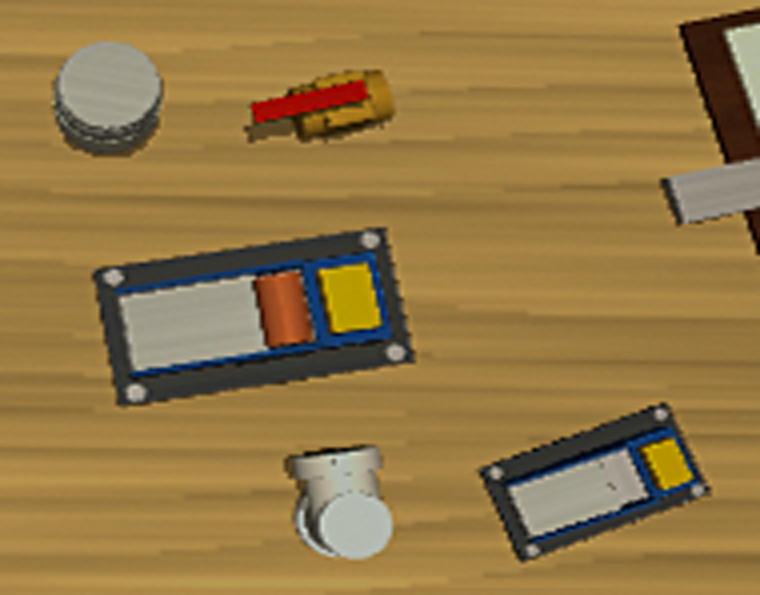

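```bash
cat > m2.py <<'E'
from h import *
exec(open('m.py').read().split('cv2.imwrite')[0].split('exec')[0].replace('from h import *','')) if 0 else None
f=dict(np.load('top1.npz')); P=cloud(f)
# direction: key -> coupling
th=np.deg2rad(9.9+90)
ex=np.array([np.cos(th),np.sin(th)]); ey=np.array([-ex[1],ex[0]])
key=np.array([504.7,-155.5]); O=key+34*ex
print('ex',ex,'O',O, 'coup x,y',(np.array([496.9,-120.5])-O)@ex,(np.array([496.9,-120.5])-O)@ey)
D=P[...,:2]-O; X=D@ex; Yl=D@ey
# height profile along centre
for x in range(-72,100,6):
    m=(abs(X-x)<3)&(abs(Yl)<12); print(x, np.round(np.median(P[m][:,2]),1) if m.any() else None, end='; ')
print()
# base plate lateral/longitudinal extents 
blue=(P[...,2]>2)&(P[...,2]<60)&(abs(X)<120)&(abs(Yl)<60)
for a,b in((-60,-50),(84,90)):
    m=blue&(X>a)&(X<b)&(P[...,2]>3); print('y ext',Yl[m].min(),Yl[m].max())
# key edges by color; chute wall
for y in range(-44,46,4):
    m=(abs(Yl-y)<2)&(abs(X-60)<8); print(y,np.round(np.median(P[m][:,2]),1),end='; ')
# objects' extents in ejector frame
O3=(P[...,2]>12)&(abs(X)<160)&(abs(Yl)<170)
n,l,s,c=cv2.connectedComponentsWithStats(O3.astype(np.uint8))
print()
for k in range(1,n):
    if s[k,4]>30:
        m=l==k; print(c[k].round(),'X',X[m].min().round(),X[m].max().round(),'Y',Yl[m].min().round(),Yl[m].max().round(),'z',P[m][:,2].max().round(),'c',P[m].mean(0).round())
E
python3 m2.py
```

```text
ex [-0.1719291   0.98510933] O [ 498.85441059 -122.00628291] coup x,y 1.8198733975964878 1.6663342342278862
-72 -0.3; -66 5.7; -60 6.0; -54 29.5; -48 42.6; -42 43.9; -36 43.7; -30 44.1; -24 43.3; -18 31.7; -12 34.3; -6 50.3; 0 52.9; 6 51.9; 12 44.7; 18 31.2; 24 30.3; 30 29.7; 36 28.5; 42 27.8; 48 26.6; 54 25.6; 60 24.3; 66 23.3; 72 22.4; 78 21.3; 84 5.9; 90 5.9; 96 -0.1; 
y ext -41.4586093362544 41.65181850219892
y ext -39.29098597150596 42.300403937981486
-44 -0.2; -40 5.2; -36 5.2; -32 6.3; -28 6.0; -24 32.3; -20 24.6; -16 25.1; -12 24.6; -8 23.8; -4 23.7; 0 24.6; 4 24.5; 8 24.0; 12 23.8; 16 24.5; 20 23.2; 24 26.8; 28 6.3; 32 5.9; 36 5.4; 40 5.8; 44 0.2; 
[247. 167.] X 42.0 117.0 Y -163.0 40.0 z 804.0 c [617. -29.  64.]
[303. 169.] X -82.0 117.0 Y -137.0 40.0 z 804.0 c [ 622. -148.   39.]
[207. 185.] X 155.0 160.0 Y -133.0 -98.0 z 25.0 c [587.  54.  20.]
[283. 229.] X -54.0 117.0 Y -26.0 40.0 z 804.0 c [ 495. -107.   35.]
[306. 283.] X -32.0 117.0 Y 40.0 145.0 z 804.0 c [ 390. -148.   57.]
[363. 281.] X -160.0 117.0 Y 40.0 154.0 z 804.0 c [ 393. -272.   25.]
```

The crop confirms the large ejector: its height profile along x fits the given one (key 44, plate edges at -68 and +92, floor 28.5 at x = 36). Ejector origin ≈ (498.9, -122.0) and yaw ≈ 99.9°. Plan: tool yaw 9.9° with the jaw axis along the chute, opening about 62 mm. One finger then sits over the key (x ≈ -38 to -25) and the inner face of the other is at x ≈ 37.

Emit:
servo_tool:
  plan:
    - [[10, -8, 0, 0, 0, 0, 0.68], [30, -23, 0, 0, 0, 0.01, 0.68], [60, -45, 0, 0, 0, 0.02, 0.68], [90, -68, 0, 0, 0, 0.03, 0.68], [120, -90, 0, 0, 0, 0.04, 0.68], [150, -113, 0, 0, 0, 0.05, 0.68], [180, -136, 0, 0, 0, 0.06, 0.68], [210, -158, 0, 0, 0, 0.068, 0.68], [240, -181, 10, 0, 0, 0.068, 0.68], [270, -203, 20, 0, 0, 0.068, 0.68], [300, -226, 30, 0, 0, 0.068, 0.68], [330, -249, 45, 0, 0, 0.068, 0.68], [360, -271, 60, 0, 0, 0.068, 0.68], [390, -294, 75, 0, 0, 0.068, 0.68], [415, -313, 85, 0, 0, 0.068, 0.68], [435, -328, 95, 0, 0, 0.068, 0.68], [447, -337, 100, 0, 0, 0.068, 0.68], [454, -342, 104, 0, 0, 0.068, 0.68], [455.8, -343.5, 104, 0, 0, 0.068, 0.68], [455.8, -343.5, 104, 0, 0, 0.068, 0.68]]
  squeeze: 20

```text
time_s: 2.1
ee_pos: [497.7, -116.5, 110.2]
ee_rot: [180.0, -0.0, 9.9]
force: [-1.0, -0.1, -0.2]
gripper_width: 62.2
```

```bash
python3 -c "
from h import *
f=save('side','side2');save('top','top2')
s=state();print({k:np.round(s[k],2) for k in('time_s','ee_pos','ee_rot','force','gripper_width')})
for n in('side2','top2'):
    pass
a=cv2.imread('pics/side2.png')[120:260,200:390];cv2.imwrite('pics/c2.png',cv2.resize(a,None,fx=4,fy=4,interpolation=2))
a=cv2.imread('pics/top2.png')[140:310,220:410];cv2.imwrite('pics/c3.png',cv2.resize(a,None,fx=3,fy=3,interpolation=2))
"
```

```text
{'time_s': np.float64(2.2), 'ee_pos': array([ 497.56, -116.89,  110.4 ]), 'ee_rot': array([ 1.7997e+02, -2.0000e-02,  9.8400e+00]), 'force': array([ 0.32,  0.22, -0.38]), 'gripper_width': np.float64(61.95)}
```

View pics/c2.png

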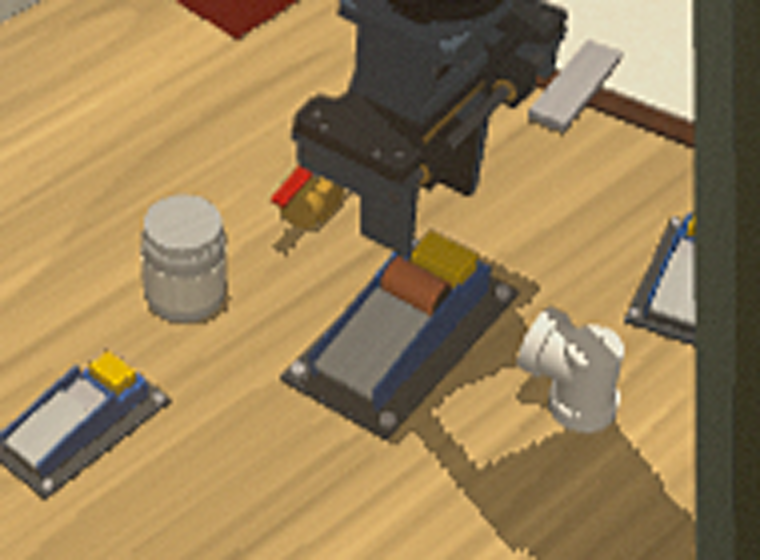

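View pics/c3.png

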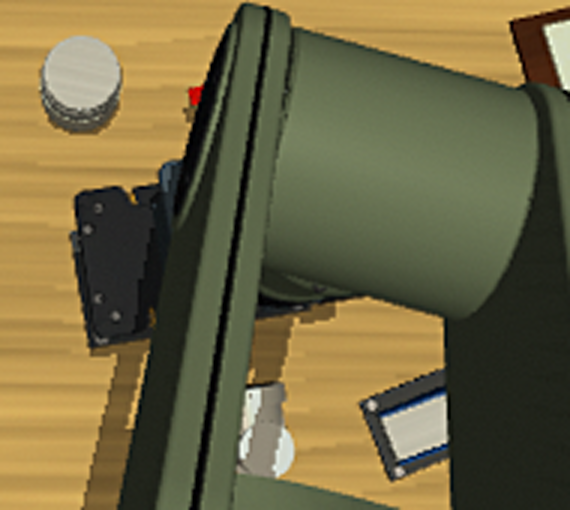

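The side crop shows the two fingers above the ejector, with the coupling still in its cradle. The top view is blocked by the arm. I'll cross-check the finger and ejector positions in the side camera's depth.

```bash
python3 -c "
from h import *
f=dict(np.load('side2.npz'));P=cloud(f);g=dict(np.load('side1.npz'));Q=cloud(g)
O=np.array([498.85,-122.0]);ex=np.array([-.172,.985]);ey=np.array([-ex[1],ex[0]])
def ej(P): d=P[...,:2]-O; return d@ex,d@ey,P[...,2]
X,Y,Z=ej(P); m=(abs(Y)<25)&(abs(X)<70)&(Z>105)&(Z<135)
m[:, 390:]=0
print('finger',m.sum(),'X',np.percentile(X[m],[1,50,99]),'Y',np.percentile(Y[m],[1,50,99]),'Z',Z[m].min())
for z in range(105,135,5):
    k=m&(Z>=z)&(Z<z+5); print(z,k.sum(),np.percentile(X[k],[1,50,99]).round(1) if k.any() else '')
X,Y,Z=ej(Q);hsv=cv2.cvtColor(g['color'],cv2.COLOR_RGB2HSV)
b=(abs(X)<90)&(abs(Y)<50)&(Z>40)
for nm,k in(('key',b&(hsv[...,0]>20)&(hsv[...,0]<34)&(hsv[...,1]>150)&(Z<47)&(Z>42)),('coup',b&(hsv[...,0]<14)&(hsv[...,1]>120))):
    print(nm,k.sum(),[np.percentile(v[k],[1,50,99]).round(1) for v in(X,Y,Z)])
"
```

```text
finger 140 X [-33.73062835  44.36414505  48.76586072] Y [-14.31540236   8.61620626  20.33193958] Z 108.25046343598223
105 3 [-29.  -26.8  41. ]
110 24 [-30.4 -25.2  46.3]
115 23 [-26.8  45.5  47.6]
120 37 [-33.7  44.3  47.9]
125 27 [-29.1  45.1  49.4]
130 26 [-35.5  45.1  48. ]
key 71 [array([-45.8, -33.6, -15. ]), array([-16.2,   1.4,  21.1]), array([42.1, 43.3, 45.2])]
coup 121 [array([-6.9,  7.3, 14.7]), array([-16.9,   3.4,  22.2]), array([40.2, 49.3, 54.7])]
```

Finger positions agree with plan (key finger near x ≈ -26 and beyond, chute finger near x ≈ 36 to 47). Descending to just above the key.

Emit:
servo_tool:
  plan:
    - [[0, 0, 5, 0, 0, 0, 0.68], [0, 0, 15, 0, 0, 0, 0.68], [0, 0, 25, 0, 0, 0, 0.68], [0, 0, 35, 0, 0, 0, 0.68], [0, 0, 45, 0, 0, 0, 0.68], [0, 0, 54, 0, 0, 0, 0.68], [0, 0, 60, 0, 0, 0, 0.68], [0, 0, 62, 0, 0, 0, 0.68], [0, 0, 62, 0, 0, 0, 0.68]]

```text
time_s: 3.1
ee_pos: [497.8, -116.1, 47.7]
ee_rot: [-180.0, 0.0, 9.9]
force: [0.1, 0.4, -0.1]
gripper_width: 62.2
```

```bash
cat > look.py <<'E'
import sys
from h import *
n=sys.argv[1]; f=save('side',n)
a=cv2.imread(f'pics/{n}.png')[150:240,250:350];cv2.imwrite(f'pics/{n}c.png',cv2.resize(a,None,fx=6,fy=6,interpolation=2))
s=state();print({k:np.round(s[k],2) for k in('time_s','ee_pos','force','gripper_width')})
P=cloud(f);hsv=cv2.cvtColor(f['color'],cv2.COLOR_RGB2HSV)
O=np.array([498.85,-122.0]);ex=np.array([-.172,.985]);ey=np.array([-ex[1],ex[0]]);d=P[...,:2]-O;X,Y,Z=d@ex,d@ey,P[...,2]
k=(abs(X)<90)&(abs(Y)<28)&(Z>25)&(Z<70)&(hsv[...,0]<13)&(hsv[...,1]>120)
if k.any(): print('coup',k.sum(),[np.percentile(v[k],[2,50,98]).round(1) for v in(X,Y,Z)])
E
python3 look.py s3
```

```text
{'time_s': np.float64(3.15), 'ee_pos': array([ 498.07, -116.19,   48.03]), 'force': array([-0.22,  0.01,  0.1 ]), 'gripper_width': np.float64(62.4)}
coup 76 [array([-3.8,  7.8, 14.2]), array([-1.6, 12. , 22.1]), array([34.7, 49.4, 54.4])]
```

View pics/s3c.png

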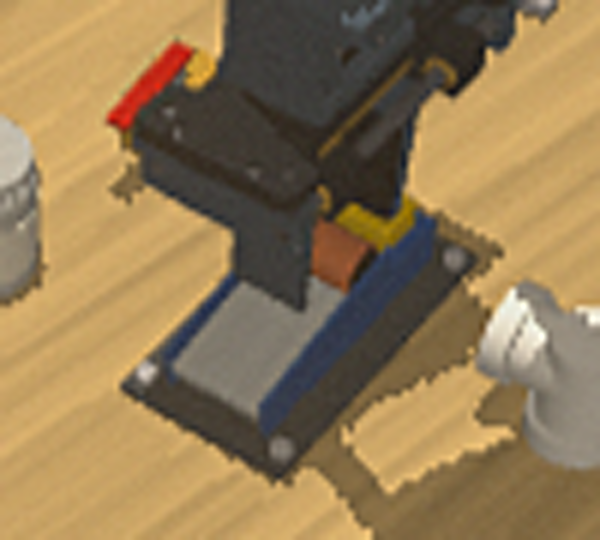

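The crop shows the chute finger inside the walls ahead of the coupling, and the key finger over the key. Pressing now.

Emit:
servo_tool:
  plan:
    - [[0, 0, 2, 0, 0, 0, 0.68], [0, 0, 4, 0, 0, 0, 0.68], [0, 0, 5, 0, 0, 0, 0.68], [0, 0, 6, 0, 0, 0, 0.68], [0, 0, 7, 0, 0, 0, 0.68], [0, 0, 8, 0, 0, 0, 0.68], [0, 0, 9, 0, 0, 0, 0.68], [0, 0, 10, 0, 0, 0, 0.68], [0, 0, 11, 0, 0, 0, 0.68], [0, 0, 12, 0, 0, 0, 0.68], [0, 0, 13, 0, 0, 0, 0.68], [0, 0, 13, 0, 0, 0, 0.68], [0, 0, 13, 0, 0, 0, 0.68], [0, 0, 13, 0, 0, 0, 0.68]]

```text
time_s: 4.55
ee_pos: [498.1, -116.2, 35.1]
ee_rot: [180.0, -0.0, 9.9]
force: [0.1, -0.3, 5.3]
gripper_width: 62.2
```

```bash
python3 look.py s4
```

```text
{'time_s': np.float64(4.6), 'ee_pos': array([ 498.19, -116.24,   35.1 ]), 'force': array([-0.1 , -0.73,  5.6 ]), 'gripper_width': np.float64(61.91)}
coup 35 [array([18.5, 28.8, 37.5]), array([10.6, 18.6, 22.6]), array([35.8, 52.2, 57.4])]
```

View pics/s4c.png

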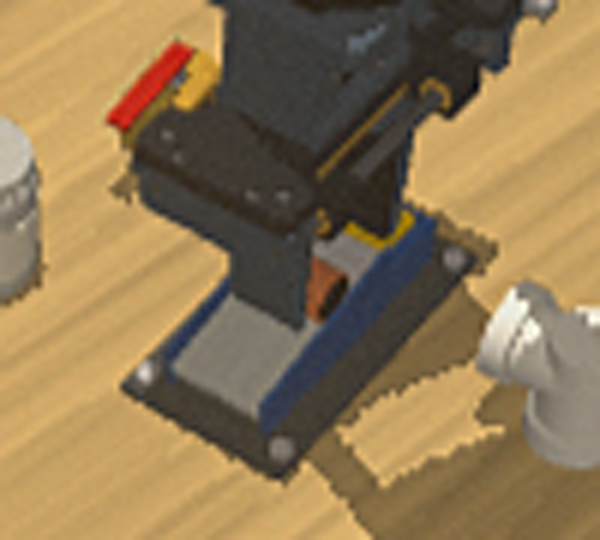

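The coupling popped over the sill and now leans on the chute finger (crop about (325,290)). I'll press 1 mm further to be sure the key is on its stop, and let everything settle.

Emit:
servo_tool:
  plan:
    - [[0, 0, 0.5, 0, 0, 0, 0.68], [0, 0, 1, 0, 0, 0, 0.68], [0, 0, 1, 0, 0, 0, 0.68], [0, 0, 1, 0, 0, 0, 0.68], [0, 0, 1, 0, 0, 0, 0.68], [0, 0, 1, 0, 0, 0, 0.68], [0, 0, 1, 0, 0, 0, 0.68], [0, 0, 1, 0, 0, 0, 0.68]]

```text
time_s: 5.4
ee_pos: [498.2, -116.3, 35.0]
ee_rot: [180.0, -0.1, 9.9]
force: [-0.9, 1.3, 11.3]
gripper_width: 61.9
```

```bash
python3 look.py s5; python3 look.py s6
```

```text
{'time_s': np.float64(5.45), 'ee_pos': array([ 498.19, -116.23,   34.94]), 'force': array([-1.29,  1.26, 11.22]), 'gripper_width': np.float64(62.15)}
coup 34 [array([19.1, 30. , 36.7]), array([11. , 18.2, 23.2]), array([38.6, 51.7, 56.9])]
{'time_s': np.float64(5.5), 'ee_pos': array([ 498.2 , -116.25,   34.96]), 'force': array([-0.98,  1.49, 12.83]), 'gripper_width': np.float64(62.15)}
coup 35 [array([19. , 29.4, 37.1]), array([10.9, 18.6, 23.5]), array([39.6, 51.3, 56.9])]
```

View pics/s6c.png

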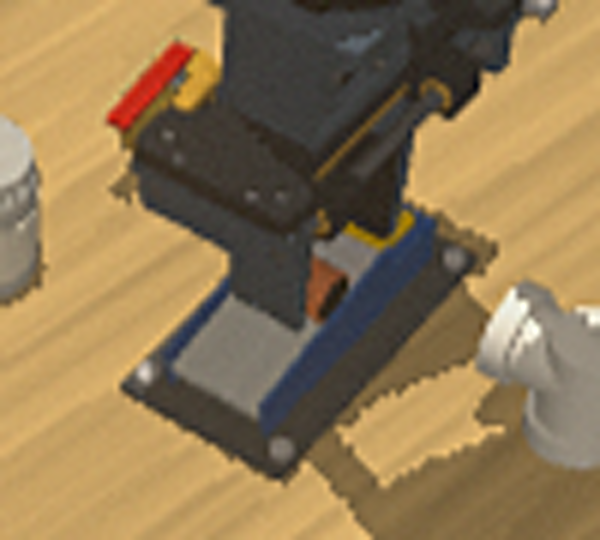

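The key is on its stop: the TCP stays at 35.0 mm while the force rose from 5.6 to about 12 N. The coupling has not moved between frames and the other objects look unmoved. Handing in.

```bash
python3 -c "
from h import *
print(job_done());s=state();print(s['time_s'],s['ee_pos'],s['force'])"
```

```text
the job is handed in; nothing more can be done
None
the job is handed in; nothing more can be done
```

I pressed the yellow key of the large ejector down to its stop with one finger. The coupling popped over the sill and came to rest against the other finger on the chute. I handed the job in holding that pose, at about 5.5 s of the 38 s allowed; no verdict was reported.

- **Key:** the TCP read 35.0 mm, the given fully-down height. Pressing further raised the push from 5.6 N to about 12 N with almost no movement (0.15 mm), so the key is on its stop.
- **Coupling:** its visible part spanned about x = 19 to 37 mm along the ejector, so its centre is at about 25 mm. It was unchanged over the last frames.
- **Other objects:** the valve, elbow and tin looked unmoved in the side crops; I did not re-measure them.
- **Not measured directly:** the finger's contact force on the coupling. From the coupling's weight on the slope I expect about 0.15 N.

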